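Hook the shelf bracket into the slotted upright and lock it

ROBOT

A 7-joint arm with a two-finger parallel gripper is mounted at the origin on the work surface; the furniture and walls round the work are solid. World frame = base frame: x ahead of the robot, y to its left, z up, the work surface at z = 0. Lengths are in m, angles in rad, forces in N, time in s.
With the tool pointing down it reaches from about 0.4 to 0.85 m from the base axis. Payload 10.4 kg.
Tool frame: the origin (TCP) lies midway between the tips of the shut fingers; the grasp point (between the pads) lies 19 mm behind it; z points along the fingers, x is the direction in which the jaws open and shut, and the axes are right-handed (so a half turn about z gives the same grasp; the last joint's range is limited). The gripper opens to 85 mm and grips with 20 to 120 N. Pads are 22 mm wide; open, the fingers measure 114 mm over their backs; the gripper's body (76 mm by 85 mm) begins 54 mm behind the grasp point. The pads swing forward as they close: fully open they stand 13 mm farther back than shut.
Start: joints at [1.265, 0.332, -0.065, 1.46, 0.022, 1.35, -0.088], TCP at [0.174, -0.6, 0.231] pointing down, gripper open.
Joint ranges: [-2.6, 2.6], [-0.5, 2.12], [-1.47, 1.34], [0.16, 2.42], [-1.27, 4.41], [0.06, 2.06], [-2.6, 2.6]. Speed limits (rad/s): [2.22, 2.22, 2.79, 2.79, 3.14, 3.14, 3.14].

INTERFACE

Orientations are given as a unit quaternion [x, y, z, w].
In Python, from workcell import manip, cams gives the robot as it stands.
- The arm moves only by the tool move_arm, never from a script. Its argument "moves" is a list of rows, each a list of 7 numbers: the turn, a rotation vector about the tool's x, y, z in degrees, then the shift along the tool's x, y, z in m, then the finger opening in m, from 0 to 0.0854. A call has 1 to 10 rows; each row is the pose to reach, as a shift and turn from the pose commanded when the call began, along the tool's axes at that moment; what a row does not reach only later rows make up. A row lasts 1/10 s, in which the tool goes at most 50 mm and 8.59 degrees, less where a joint would pass 70% of its speed; a pose out of reach is approached as far as the arm can. A call with a gripper value outside its range is refused whole. The fingers move at their own pace and stop on an object; "grip_force" is the grip in N (left out, the last holds). Time passes only in rows, so rows that repeat a pose let the fingers close. It gives the time, the measured TCP pose, the force and the opening at its end, in the units of the state.
- manip.get_obs(): the state, without advancing time (a new reading comes with each control period).
- cams.camera(name): name is "scene" or "top" or "wrist"; returns the picture (384x512x3 uint8, red, green, blue); there is no depth.
- cams.camera_params(name): a dict with "fx", "fy", "cx", "cy" (pixels), "xyz" and "rotation" of the camera in the world. Camera axes: x right, y up, looking along -z (the intrinsics and any distortion apply to the point x, -y, -z); pixel columns grow to the right and rows downward; lengths in m; the calibration is good to about 2 mm. A picture is of the moment at which its call begins: read the wrist's pose just before it. camera_params takes no time and is no camera call; for the wrist camera it gives the pose at the moment of the call.
- manip.hand_in(): hands the job in, once; it reports no verdict.
The state is a dict: "clock": time; "joint_pos": joint angles; "joint_velocities": joint speeds; "tau": joint torques, N m; "position": TCP position; "ee_rot": TCP orientation; "ft_force": force on the tool from outside, world axes, zero at the start; "torque": the same for the moment, N m; "grip_width": opening from 0.0 (shut) to 1.0 (fully open).
Only numpy, scipy, OpenCV 4.12 (cv2) and the standard library are available. Lean on these libraries where they do the work, as an engineer would, in place of code of your own. Each camera call takes 0.05 s, during which the arm holds its last target. There are 200 camera calls.

TASK

Pick up the loose steel shelf bracket, hook its two rear hooks into the two slots of the grey upright, and press down on the ledge on top of its back plate until it is fully home and the spring latch has snapped out and locked it. Let go of it and leave the black pot and the roll of labels behind it where they are.

Things in the scene. Friction and masses are not known exactly. Their poses are not given: they have to be found in the camera images.
- bracket: Loose bare-steel shelf bracket, 0.16 to 0.26 kg, standing on its flat underside. Origin: on the underside below mid-arm, where it balances; x runs along the arm to the hooks, z up. The arm is two rails side by side, 30 mm wide over both (y -15 to 15), x -75 to 62, z 0 to 40 mm: grasp across these 30 mm. Back plate across its end: 60 mm wide, x 62 to 70, z 0 to 62.
- hooks (a point): On the back plate's rear face, midway between the two hooks, at the underside of their necks (bracket x 70, y 0, z 45 mm). Hooks at y -22 and 22, each 8 mm wide: the neck (z 45 to 57) goes back 15 mm and a finger turns down behind it to z 17; the throat between plate and finger is 8.5 mm. When locked this point lies at slots, within the few mm of play.
- ledge (a point): Middle of the top face of the press ledge on the back plate, bracket x 46, y 0, z 62 mm. The ledge is 56 mm wide (y) and juts over the arm from x 29 to 62. The place to press the bracket down.
- lip (a point): Top of the lip at the arm's free front end (bracket x -78, y 0, z 52 mm); 30 mm wide, 5 mm thick.
- upright: Grey painted steel upright fixed to the table, 84 mm wide, 175 mm high, smooth. Origin: on the table, 70 mm in front of the middle of its front face; x points into the face, z up. The face is a 6 mm web (x 70 to 76), open behind: a channel 30 mm deep. Foot plate 90 mm wide, x 30 to 100, 6 mm thick, two screw heads to z 9.
- slots (a point): On the upright's front face, midway between the slots, level with their lower ends (upright x 70, y 0, z 105 mm). Two vertical slots at y -22 and 22, each 16 mm wide, z 105 to 161. The hooks pass straight back (+x) through them while the bracket's underside is 90 to 104 mm above the table (97 is the middle), until the back plate meets the web; then the bracket goes down.
- hung (a point): Where the bracket's origin lies when locked, with the same yaw: 60 mm above the upright's origin. Going down, the bracket first comes to rest on the latch, hanging by its hooks 17 mm higher (underside 77 mm above the table, latch still at 0); a press of about 10 to 15 N on the ledge pushes it home, necks on the slot bottoms. Pressed far out on the arm it binds.
- latch (a joint): Spring latch tongue in the middle of the web below the slots, 12 mm wide, z 69 to 82 mm above the table, sloping out 6 mm toward its flat underside. 0 = sprung out; grows to 0.009 m as it is pushed in. The back plate pushes it in going down; at the bottom it snaps out to 0 through a window low in the plate (18 mm wide, z 7 to 27) and locks. Also 0 before the bracket is hung.
- black_pot: Black plastic pot, 76 mm wide, 58 mm high, between the bracket and the upright, nearer the robot; origin under its centre. Bystander.
- label_roll: Loose yellowish roll of labels lying flat, 80 mm wide, 50 mm high, behind the pot, between the bracket and the upright; origin under its centre. Bystander.

How it is judged:
At the end, for the whole second after the job is handed in: The bracket hangs at rest in the slots, fully down (origin 55 to 64.5 mm above the upright's origin, within 7 mm along x and 8 mm along y of it, turned less than 0.12 rad from it and tilted less than 0.1 rad), with the latch sprung out (under 3 mm) (x of bracket in the frame of upright between -0.007 and 0.007 m and y of bracket in the frame of upright between -0.008 and 0.008 m and z of bracket in the frame of upright between 0.055 and 0.0645 m and angle between the x axis of bracket and the x axis of upright, either way round below 0.12 rad and angle between bracket's own z axis and vertical below 0.1 rad and value of joint latch below 0.003 m and linear speed of bracket below 0.02 m/s); the robot touches nothing.
It fails at once if the black pot is moved more than 30 mm (distance of black_pot from where it was at the start of the episode above 0.03 m).
It fails at once if the roll of labels is moved more than 30 mm (distance of label_roll from where it was at the start of the episode above 0.03 m).
It also fails if it takes over 58 s, if anything falls off the work surface, if the arm or the gripper's body presses on something with over 40 N, if the wrist force passes 120 N, or if a joint passes its speed limit or range.

## Working session

There is one attempt and no reset: what is moved stays moved. The work goes in short steps, Python scripts to look and compute and a tool call to move; the robot and the scene stay as the last step left them, time stands still between calls to the robot, and variables do not carry over. Pictures are saved under pics/ and viewed, about 8 in all and at most 12, crops included, and the job is handed in when it is done.

Besides the shell and the picture viewer there is one more tool, called after "Call:" by a JSON object that holds its "name" and its "arguments", one argument or row to a line. move_arm: Moves the arm, as the interface text tells. Its arguments: {"type":"object","properties":{"moves":{"type":"array","items":{"type":"array","items":{"type":"number"}}},"grip_force":{"type":"number"}},"required":["moves"]}

```bash
mkdir -p pics; ls; python3 - <<'E'
from workcell import manip, cams
import cv2, json
print(manip.get_obs())
for n in ("scene","top"):
    im=cams.camera(n); cv2.imwrite(f"pics/{n}0.png",im[:,:,::-1]); print(n,cams.camera_params(n))
print(cams.camera_params("wrist"))
E
```

```text
pics
{'clock': 0.0, 'joint_pos': array([ 1.26540834,  0.33289247, -0.0646731 ,  1.46094902,  0.02158706,
        1.34985332, -0.0884916 ]), 'joint_velocities': array([-0.00063823, -0.00062556, -0.00052362, -0.00042087, -0.0014514 ,
       -0.00030152, -0.00039816]), 'tau': array([ 4.42219252e-04, -6.25432205e+01,  4.95651690e-02, -3.91608167e+01,
        1.62870507e-02,  9.83493053e-03, -6.04598381e-05]), 'position': array([ 0.17427924, -0.59983082,  0.2304993 ]), 'ee_rot': array([ 7.99698247e-01, -6.00401714e-01, -5.80110137e-04, -3.98356750e-04]), 'ft_force': array([ 0.0804403 ,  0.31040312, -0.58754832]), 'torque': array([-0.00958644,  0.03234439, -0.0626156 ]), 'grip_width': 0.9955622916576303}
scene {'fx': 437.2700185867119, 'fy': 437.2700185867119, 'cx': 262.1150052964992, 'cy': 192.14917705434686, 'xyz': array([0.04620758, 0.61433899, 0.95690201]), 'rotation': array([-0.10064153,  0.32951244,  0.9026428 , -0.25793181])}
top {'fx': 478.32332526477273, 'fy': 478.32332526477273, 'cx': 257.05378991171193, 'cy': 196.58513074638205, 'xyz': array([ 3.66511408e-01, -1.40772944e-04,  1.10476354e+00]), 'rotation': array([-0.03644891,  0.02916752,  0.71260397, -0.70001165])}
{'fx': 338.0305170397855, 'fy': 338.0305170397855, 'cx': 257.76319888297, 'cy': 188.45921824565164, 'xyz': array([ 0.25585121, -0.57702542,  0.3732459 ]), 'rotation': array([-0.13326836,  0.10082295, -0.59165257,  0.78868341])}
```

View pics/scene0.png

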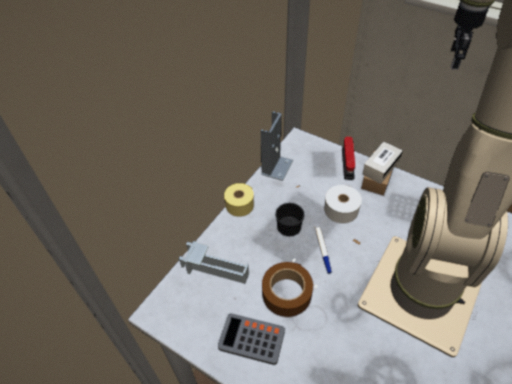

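View pics/top0.png

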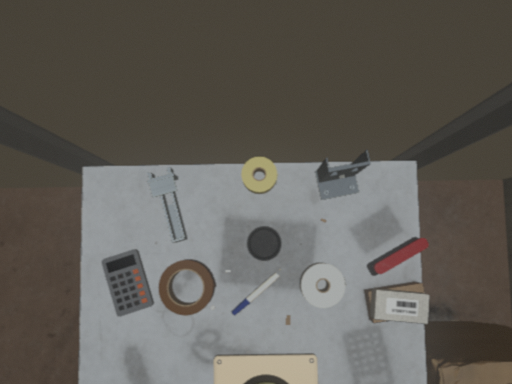

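Top view: the bracket is at about (150-185, 170-242) with its hooks up (+x), the upright at about (318-370, 152-198), the pot at (264,243) and the label roll at (259,175). I'll crop in closer to pick corners.

```bash
cat > h.py <<'E'
import numpy as np, cv2
from scipy.spatial.transform import Rotation as R
from workcell import manip, cams
def ray(p,uv):
    d=R.from_quat(p["rotation"]).apply([(uv[0]-p["cx"])/p["fx"],-(uv[1]-p["cy"])/p["fy"],-1.])
    return np.array(p["xyz"]),d
def onz(p,uv,z):
    o,d=ray(p,uv); return o+d*(z-o[2])/d[2]
def proj(p,X):
    c=R.from_quat(p["rotation"]).inv().apply(np.asarray(X)-p["xyz"])
    return np.array([p["cx"]+p["fx"]*c[0]/-c[2],p["cy"]-p["fy"]*c[1]/-c[2]])
E
python3 - <<'E'
from h import *
t=cv2.imread("pics/top0.png"); s=cv2.imread("pics/scene0.png")
f=lambda im,x,y,w,h,k:cv2.resize(im[y:y+h,x:x+w],None,fx=k,fy=k,interpolation=cv2.INTER_CUBIC)
a=np.hstack([f(t,135,160,65,95,6),f(t,305,145,68,95,6)])
cv2.imwrite("pics/crop_top.png",a)
p=cams.camera_params("top")
for n,uv,z in [("lip",(178,240),.052),("ledge",(161,184),.062),("upr face top mid",(345,168),.175),("foot front mid",(340,196),.006),("pot",(264,243),.058),("roll",(259,175),.05)]:
    print(n,onz(p,uv,z).round(3))
E
```

```text
lip [0.372 0.185 0.052]
ledge [0.495 0.221 0.062]
upr face top mid [ 0.506 -0.165  0.175]
foot front mid [ 0.467 -0.181  0.006]
pot [ 0.362 -0.004  0.058]
roll [0.513 0.005 0.05 ]
```

View pics/crop_top.png

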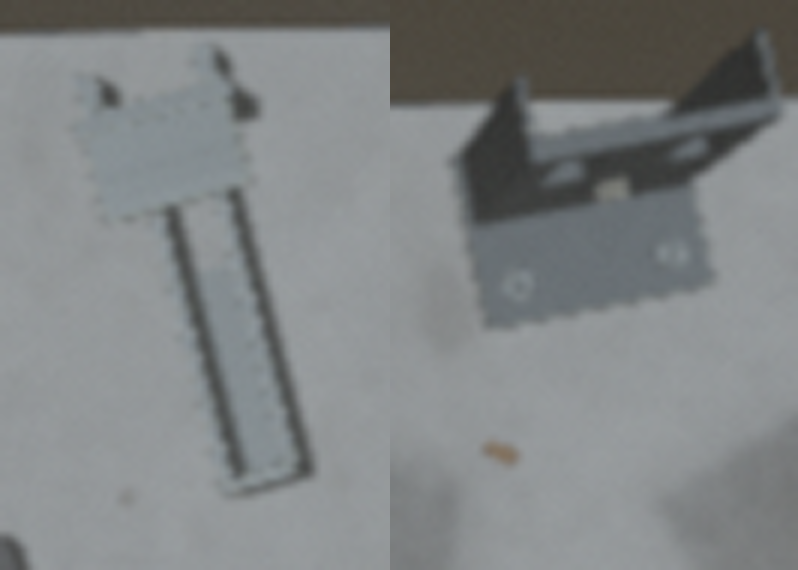

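In the crop, the ledge corners are at (75,120), (222,85), (250,185) and (102,220), and the lip's front edge runs (222,494)-(308,470). For the upright, the foot's front corners are at (487,330) and (715,283), the face foot line runs (470,222)-(695,182), and the face's top front edge runs (535,162)-(782,117).

```bash
cat >> h.py <<'E'
def delta(P,yaw,fr=None):
    """rows (rotvec deg, shift) in current tool frame to bring TCP to P with tool down, tool x = -(y axis of yaw frame)"""
    o=manip.get_obs(); q=R.from_quat(o["ee_rot"])
    y=np.array([-np.sin(yaw),np.cos(yaw),0]); x=-y; z=np.array([0,0,-1.]); T=R.from_matrix(np.c_[x,np.cross(z,x),z])
    return np.r_[(q.inv()*T).as_rotvec(degrees=True), q.inv().apply(np.asarray(P)-o["position"])].round(4)
E
python3 - <<'E'
from h import *
p=cams.camera_params("top")
L=lambda x,y:(135+(x+.5)/6-.5,160+(y+.5)/6-.5); U=lambda x,y:(305+(x-390+.5)/6-.5,145+(y+.5)/6-.5)
led=[onz(p,L(*a),.062)[:2] for a in [(75,120),(222,85),(250,185),(102,220)]]
lip=[onz(p,L(*a),.052)[:2] for a in [(222,494),(308,470)]]
foot=[onz(p,U(*a),.006)[:2] for a in [(487,330),(715,283),(470,222),(695,182)]]
top=[onz(p,U(*a),.175)[:2] for a in [(535,162),(782,117)]]
yw=lambda a,b:np.degrees(np.arctan2(*( (b-a)[::-1])))
print("led",np.round(led,4),"lip",np.round(lip,4))
rear=(led[0]+led[1])/2; fr=(led[2]+led[3])/2; ml=(lip[0]+lip[1])/2
print("yaw br: long",yw(ml,rear),"edges",yw(led[1],led[0])-90,yw(led[2],led[3])-90, "len(150.5)",np.linalg.norm(rear-ml))
a=np.radians(yw(ml,rear)); c,s=np.cos(a),np.sin(a)
print("origin from rear",rear-.070*np.array([c,s]),"from lip",ml+.0805*np.array([c,s]))
print("foot",np.round(foot,4),"top",np.round(top,4))
for nm,l,r,x in [("foot",foot[0],foot[1],.03),("facefoot",foot[2],foot[3],.07),("top",top[0],top[1],.07)]:
    y=yw(r,l)-90; d=np.array([np.cos(np.radians(y)),np.sin(np.radians(y))]); print(nm,"yaw",y,"w",np.linalg.norm(l-r),"origin",(l+r)/2-x*d)
print("pot",onz(p,(264,243),.058),"roll",onz(p,(259,175),.05))
print("wrist over bracket:",delta([.35,.19,.25],np.radians(16)))
E
```

```text
led [[0.5057 0.2513]
 [0.5177 0.1972]
 [0.4805 0.187 ]
 [0.4687 0.2413]] lip [[0.3681 0.1992]
 [0.3763 0.1677]]
yaw br: long 16.307475738805106 edges 12.453896754398343 12.343169666951354 len(150.5) 0.14533296971589807
origin from rear [0.44451864 0.2046093 ] from lip [0.44947779 0.20606016]
foot [[ 0.4593 -0.1362]
 [ 0.4758 -0.2242]
 [ 0.5011 -0.1309]
 [ 0.515  -0.2179]] top [[ 0.4997 -0.1326]
 [ 0.5131 -0.2135]]
foot yaw 10.632421251481631 w 0.08948094301739175 origin [ 0.43805139 -0.18572803]
facefoot yaw 9.075900311653413 w 0.08810658724345062 origin [ 0.43895714 -0.18546451]
top yaw 9.327060575160218 w 0.08206985588076422 origin [ 0.43732591 -0.1844016 ]
pot [ 0.36226897 -0.00356501  0.058     ] roll [0.51292955 0.00471792 0.05      ]
wrist over bracket: [ 0.003   0.0715  0.2022 -0.7095 -0.3891 -0.0185]
```

Bracket origin is about (0.447, 0.205) with yaw about 14-16°; upright origin is about (0.438, -0.185) with yaw about 9.5°. The tool is already aligned with the bracket and its camera is on the upright side. I'll move over for a closer wrist look.

Call:
{"name": "move_arm", "arguments": {
  "moves": [
    [0,0,0,-0.134,-0.327,-0.07,0.085],
    [0,0,0,-0.134,-0.327,-0.07,0.085],
    [0,0,0,-0.134,-0.327,-0.07,0.085],
    [0,0,0,-0.134,-0.327,-0.07,0.085],
    [0,0,0,-0.134,-0.327,-0.07,0.085],
    [0,0,0,-0.134,-0.327,-0.07,0.085],
    [0,0,0,-0.134,-0.327,-0.07,0.085],
    [0,0,0,-0.134,-0.327,-0.07,0.085],
    [0,0,0,-0.134,-0.327,-0.07,0.085],
    [0,0,0,-0.134,-0.327,-0.07,0.085]
  ]
}}

```text
clock: 1.1
position: [0.4498, -0.3813, 0.3007]
ee_rot: [0.799, -0.601, -0.001, 0.0]
ft_force: [-0.3, -0.7, -0.1]
grip_width: 0.995
```

```bash
python3 - <<'E'
from h import *
p=cams.camera_params("wrist"); im=cams.camera("wrist"); cv2.imwrite("pics/w1.png",im[:,:,::-1]); 
o=manip.get_obs();print(o["position"],o["clock"],o["joint_pos"].round(2))
print("upright top mid in view at",proj(p,[.506,-.174,.175]), "look dir",R.from_quat(p["rotation"]).apply([0,0,-1]))
print(delta([.37,.19,.27],np.radians(15)))
E
```

```text
[ 0.44936104 -0.38183544  0.30072995] 1.15 [ 0.85  0.24 -0.27  1.44  0.07  1.47 -0.71]
upright top mid in view at [ 2.9580776  30.73003297] look dir [-0.31768787 -0.09169771 -0.943751  ]
[ 0.0767  0.0104  1.0537 -0.5715 -0.0819  0.0307]
```

Call:
{"name": "move_arm", "arguments": {
  "moves": [
    [0,0,0,-0.303,-0.14,-0.02,0.085],
    [0,0,0,-0.303,-0.14,-0.02,0.085],
    [0,0,0,-0.303,-0.14,-0.02,0.085],
    [0,0,0,-0.303,-0.14,-0.02,0.085],
    [0,0,0,-0.303,-0.14,-0.02,0.085],
    [0,0,0,-0.303,-0.14,-0.02,0.085],
    [0,0,0,-0.303,-0.14,-0.02,0.085],
    [0,0,0,-0.35,-0.13,-0.01,0.085],
    [0,0,0,-0.4,-0.12,0,0.085],
    [0,0,0,-0.44,-0.11,0.01,0.085]
  ]
}}

```text
clock: 2.15
position: [0.4328, 0.0732, 0.2907]
ee_rot: [0.799, -0.601, 0.0, 0.0]
ft_force: [0.7, 1.0, 0.2]
grip_width: 0.99
```

```bash
python3 - <<'E'
from h import *
print(delta([.37,.195,.27],np.radians(15)))
E
```

```text
[ 0.0021 -0.0169  1.0653 -0.1344  0.0267  0.0207]
```

Call:
{"name": "move_arm", "arguments": {
  "moves": [
    [0,0,1,-0.136,-0.005,0.02,0.085],
    [0,0,1,-0.136,-0.005,0.02,0.085],
    [0,0,1,-0.136,-0.005,0.02,0.085],
    [0,0,1,-0.136,-0.005,0.02,0.085],
    [0,0,1,-0.136,-0.005,0.02,0.085]
  ]
}}

```text
clock: 2.65
position: [0.401, 0.2038, 0.271]
ee_rot: [0.794, -0.608, 0.0, 0.0]
ft_force: [0.0, -0.9, 1.0]
grip_width: 0.996
```

```bash
python3 - <<'E'
from h import *
p=cams.camera_params("wrist"); im=cams.camera("wrist"); cv2.imwrite("pics/w2.png",im[:,:,::-1]); 
np.save("w2.npy",np.r_[p["xyz"],p["rotation"],p["fx"],p["cx"],p["cy"]])
a=np.radians(15);c,s=np.cos(a),np.sin(a)
for b in [(.07,.03,.062),(.07,-.03,.062),(.029,-.028,.062),(.029,.028,.062),(-.0805,.015,.052),(-.0805,-.015,.052)]:
    print(b,proj(p,[.447+c*b[0]-s*b[1],.205+s*b[0]+c*b[1],b[2]]).round(1))
E
```

```text
(0.07, 0.03, 0.062) [237.1  36.9]
(0.07, -0.03, 0.062) [300.1  37.1]
(0.029, -0.028, 0.062) [296.2  82.2]
(0.029, 0.028, 0.062) [239.8  82. ]
(-0.0805, 0.015, 0.052) [253.2 183.5]
(-0.0805, -0.015, 0.052) [279.8 183.6]
```

View pics/w2.png

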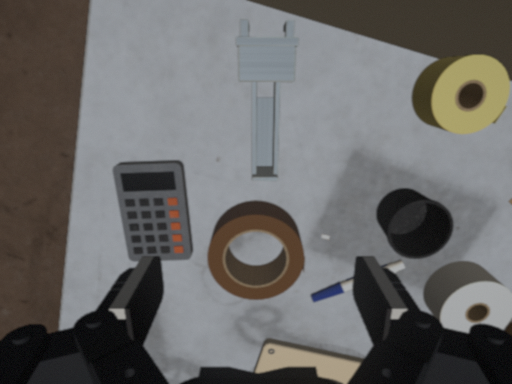

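The wrist view shows the bracket with its ledge at about (236-297, 38-81), its lip at about (252-278, 177), its hooks at (244,28) and (290,28), and the pot and roll off to the right. I'll zoom in on the bracket.

```bash
python3 - <<'E'
from h import *
im=cv2.imread("pics/w2.png")
cv2.imwrite("pics/w2c.png",cv2.resize(im[10:190,225:310],None,fx=3.3,fy=3.3,interpolation=cv2.INTER_CUBIC))
E
```

```text
(no output)
```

View pics/w2c.png

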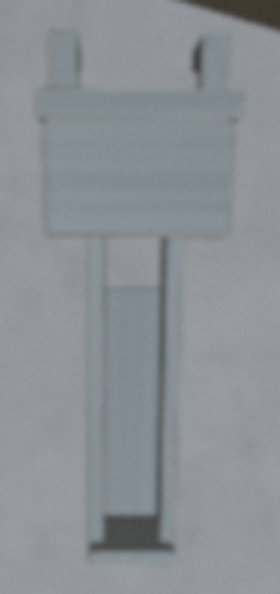

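```bash
python3 - <<'E'
from h import *
print(delta([.448,.2065,.006],np.radians(15.2)))
E
```

```text
[ 0.0221 -0.0367 -0.1565  0.0086 -0.046   0.2651]
```

Call:
{"name": "move_arm", "arguments": {
  "moves": [
    [0,0,0,0.009,-0.046,0.05,0.085],
    [0,0,0,0.009,-0.046,0.1,0.085],
    [0,0,0,0.009,-0.046,0.145,0.085],
    [0,0,0,0.009,-0.046,0.185,0.085],
    [0,0,0,0.009,-0.046,0.22,0.085],
    [0,0,0,0.009,-0.046,0.245,0.085],
    [0,0,0,0.009,-0.046,0.255,0.085],
    [0,0,0,0.009,-0.046,0.262,0.085],
    [0,0,0,0.009,-0.046,0.265,0.085],
    [0,0,0,0.009,-0.046,0.265,0.085]
  ]
}}

```text
clock: 3.7
position: [0.4483, 0.2081, 0.007]
ee_rot: [0.794, -0.608, 0.001, -0.0]
ft_force: [-0.7, 0.1, 0.2]
grip_width: 0.996
```

Call:
{"name": "move_arm", "arguments": {
  "moves": [
    [0,0,0,0,0,0,0.05],
    [0,0,0,0,0,0,0.04],
    [0,0,0,0,0,0,0.03],
    [0,0,0,0,0,0,0.02],
    [0,0,0,0,0,0,0.01],
    [0,0,0,0,0,0,0.01],
    [0,0,0,0,0,0,0.01],
    [0,0,0,0,0,0,0.01]
  ],
  "grip_force": 80
}}

```text
clock: 4.5
position: [0.4479, 0.2084, 0.0068]
ee_rot: [0.794, -0.607, 0.0, -0.0]
ft_force: [-0.4, -0.1, 6.1]
grip_width: 0.337
```

Grasped: width is 28.8 mm. Now lift.

Call:
{"name": "move_arm", "arguments": {
  "moves": [
    [0,0,0,0,0,-0.01,0.01],
    [0,0,0,0,0,-0.03,0.01],
    [0,0,0,0,0,-0.06,0.01],
    [0,0,0,0,0,-0.09,0.01],
    [0,0,0,0,0,-0.11,0.01],
    [0,0,0,0,0,-0.12,0.01],
    [0,0,0,0,0,-0.12,0.01],
    [0,0,0,0,0,-0.12,0.01]
  ]
}}

```text
clock: 5.3
position: [0.4471, 0.2079, 0.1255]
ee_rot: [0.794, -0.607, -0.0, 0.001]
ft_force: [-1.0, -0.5, -2.4]
grip_width: 0.343
```

```bash
python3 - <<'E'
from h import *
o=manip.get_obs(); print(o["position"],o["ft_force"].round(2),o["grip_width"]*.0854)
a=np.radians(9.5); x=np.array([np.cos(a),np.sin(a),0]); 
T=np.array([.438,-.185,0])-.075*x; T[2]=o["position"][2]; print(T,delta(T,a))
E
```

```text
[0.44707007 0.20792277 0.12549256] [-1.01 -0.49 -2.39] 0.02925021242436891
[ 0.36402858 -0.19737857  0.12549256] [ 5.7400e-02 -2.3600e-02  5.6925e+00  3.6940e-01  1.8640e-01  3.0000e-04]
```

Call:
{"name": "move_arm", "arguments": {
  "moves": [
    [0,0,1,0.03,0.015,0,0.01],
    [0,0,2,0.07,0.03,0,0.01],
    [0,0,3,0.115,0.05,0,0.01],
    [0,0,4,0.16,0.07,0,0.01],
    [0,0,5,0.205,0.09,0,0.01],
    [0,0,5.7,0.25,0.11,0,0.01],
    [0,0,5.7,0.295,0.13,0,0.01],
    [0,0,5.7,0.335,0.15,0,0.01],
    [0,0,5.7,0.36,0.165,0,0.01],
    [0,0,5.7,0.371,0.1715,0,0.01]
  ]
}}

```text
clock: 6.3
position: [0.3774, -0.197, 0.1249]
ee_rot: [0.762, -0.648, -0.001, 0.0]
ft_force: [0.8, 0.3, -2.7]
grip_width: 0.335
```

Call:
{"name": "move_arm", "arguments": {
  "moves": [
    [0,0,0,0,0,0,0.01],
    [0,0,0,0,0,0,0.01],
    [0,0,0,0,0,0,0.01]
  ]
}}

```text
clock: 6.6
position: [0.3797, -0.1931, 0.126]
ee_rot: [0.764, -0.645, -0.0, -0.0]
ft_force: [-0.6, 0.4, -1.6]
grip_width: 0.338
```

```bash
python3 - <<'E'
from h import *
o=manip.get_obs(); print(o["position"],o["ee_rot"],o["grip_width"])
P={}
out=[]
for n in ("wrist","scene","top"):
    p=cams.camera_params(n); im=cams.camera(n); cv2.imwrite(f"pics/{n}3.png",im[:,:,::-1]); P[n]=np.r_[p["xyz"],p["rotation"],p["fx"],p["cx"],p["cy"]]
np.savez("p3.npz",**P)
p=cams.camera_params("scene"); print(proj(p,[.5,-.18,.13]))
E
```

```text
[ 0.37971587 -0.1931127   0.12603535] [ 7.64033005e-01 -6.45177103e-01 -2.62479436e-04 -6.48401967e-05] 0.33848249118854506
[279.30556977 133.96427417]
```

View pics/wrist3.png

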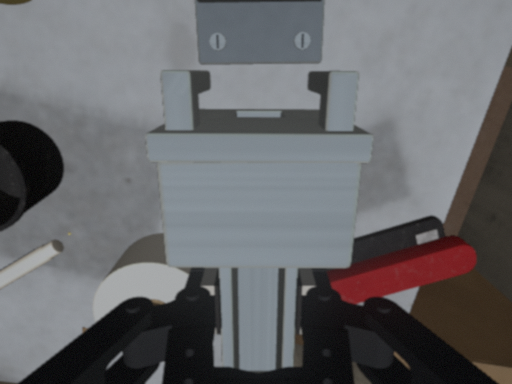

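The wrist view shows the held bracket: plate top corners at about (148,134) and (370,134), ledge front at row 268 from 165 to 353, hooks at (185,98) and (342,98). The upright's foot plate is ahead at cols 196-324, rows 0-63. Now to measure these edges exactly.

```bash
cat > m3.py <<'E'
from h import *
v=np.load("p3.npz")["wrist"]; p=dict(xyz=v[:3],rotation=v[3:7],fx=v[7],fy=v[7],cx=v[8],cy=v[9])
im=cv2.imread("pics/wrist3.png"); g=cv2.GaussianBlur(cv2.cvtColor(im,cv2.COLOR_BGR2GRAY),(3,3),0).astype(float)
def edge(vec,lo,hi):  # strongest gradient, subpixel
    d=np.abs(np.gradient(vec))[lo:hi]; k=d.argmax(); w=d[max(0,k-2):k+3]; return lo+max(0,k-2)+(w*np.arange(len(w))).sum()/w.sum()
E
python3 - <<'E'
from m3 import *
# foot: sides and front edge
Ls=[(edge(g[r],180,212),r) for r in range(8,56,3)]; Rs=[(edge(g[r],310,335),r) for r in range(8,56,3)]; F=[(c,edge(g[:,c],54,72)) for c in range(204,318,4)]
B=[(c,edge(g[:,c],0,10)) for c in range(204,318,6)]
fit=lambda pts,z:cv2.fitLine(np.float32([onz(p,q,z)[:2] for q in pts]),cv2.DIST_HUBER,0,.01,.01).ravel()
ang=lambda l:np.degrees(np.arctan2(l[1],l[0]))
for n,pts in (("L",Ls),("R",Rs),("F",F),("B",B)): l=fit(pts,.006); print(n,ang(l)%180,l[2:])
print([tuple(np.round(q,1)) for q in Ls[::5]+Rs[::5]+F[::9]+B[::6]])
# plate
h=manip.get_obs()["position"][2]-.007
for z in (h+.062,):
  PL=[(edge(g[r],138,158),r) for r in range(139,158,3)]; PR=[(edge(g[r],360,380),r) for r in range(139,158,3)]
  RE=[(c,edge(g[:,c],126,142)) for c in list(range(210,320,6))]; FE=[(c,edge(g[:,c],258,275)) for c in range(176,210,3)]+[(c,edge(g[:,c],258,275)) for c in range(306,345,3)]
  for n,pts in (("PL",PL),("PR",PR),("RE",RE),("FE",FE)): l=fit(pts,z); print(n,ang(l)%180,l[2:],np.round(pts[len(pts)//2],1))
E
```

```text
L 10.258294 [ 0.4831992  -0.13184324]
R 10.234648 [ 0.49460685 -0.22088432]
F 100.26986 [ 0.4678458  -0.17892286]
B 100.034256 [ 0.5080333 -0.1745826]
[(np.float64(194.7), np.float64(8.0)), (np.float64(195.7), np.float64(23.0)), (np.float64(196.8), np.float64(38.0)), (np.float64(197.8), np.float64(53.0)), (np.float64(323.7), np.float64(8.0)), (np.float64(323.2), np.float64(23.0)), (np.float64(322.7), np.float64(38.0)), (np.float64(321.7), np.float64(53.0)), (np.float64(204.0), np.float64(69.9)), (np.float64(240.0), np.float64(64.0)), (np.float64(276.0), np.float64(63.6)), (np.float64(312.0), np.float64(70.3)), (np.float64(204.0), np.float64(2.0)), (np.float64(240.0), np.float64(1.7)), (np.float64(276.0), np.float64(1.4)), (np.float64(312.0), np.float64(1.2))]
PL 6.8542376 [ 0.4395155  -0.15400435] [146.1 148. ]
PR 9.798186 [ 0.4494485  -0.21224652] [371.9 148. ]
RE 99.45 [ 0.44821572 -0.18176785] [264.  133.2]
FE 99.27458 [ 0.40952095 -0.1935388 ] [306.  267.7]
```

```bash
python3 - <<'E'
from h import *
im=cv2.imread("pics/scene3.png"); t=cv2.imread("pics/top3.png")
cv2.imwrite("pics/c3.png",np.hstack([cv2.resize(im[90:210,230:350],None,fx=3.3,fy=3.3,interpolation=cv2.INTER_CUBIC),cv2.resize(t[130:250,290:410],None,fx=3.3,fy=3.3,interpolation=cv2.INTER_CUBIC)]))
E
```

```text
(no output)
```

View pics/c3.png

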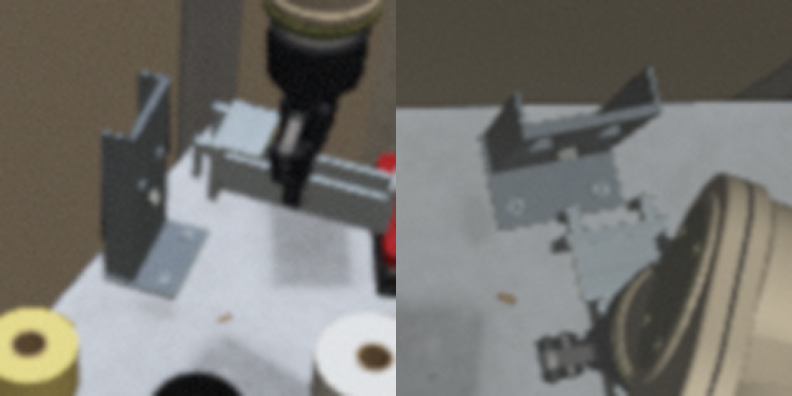

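The scene crop shows the bracket held level in front of the upright. From the wrist view:
- **Upright:** yaw 10.25°, with edge checks of 89.6 mm wide and 40 mm from foot edge to face.
- **Bracket:** yaw about 9.4°, 1.3 mm off centre toward +y, 60 mm short of the face and about 20 mm too high.

I'll align and close part of the gap.

Call:
{"name": "move_arm", "arguments": {
  "moves": [
    [0,0,-0.4,0.001,0,0.01,0.01],
    [0,0,-0.85,0.002,0,0.02,0.01],
    [0,0,-0.85,0.002,-0.01,0.0205,0.01],
    [0,0,-0.85,0.002,-0.02,0.0205,0.01],
    [0,0,-0.85,0.002,-0.03,0.0205,0.01],
    [0,0,-0.85,0.002,-0.03,0.0205,0.01],
    [0,0,-0.85,0.002,-0.03,0.0205,0.01],
    [0,0,-0.85,0.002,-0.03,0.0205,0.01],
    [0,0,-0.85,0.002,-0.03,0.0205,0.01]
  ]
}}

```text
clock: 7.65
position: [0.4089, -0.1919, 0.1059]
ee_rot: [0.768, -0.641, 0.0, 0.0]
ft_force: [-0.4, 0.1, -3.0]
grip_width: 0.336
```

```bash
python3 - <<'E'
from h import *
o=manip.get_obs(); print(o["position"],o["ee_rot"],o["ft_force"].round(1))
p=cams.camera_params("wrist"); im=cams.camera("wrist"); cv2.imwrite("pics/wrist4.png",im[:,:,::-1]); np.savez("p3.npz",wrist=np.r_[p["xyz"],p["rotation"],p["fx"],p["cx"],p["cy"]])
u=np.radians(10.25);c,s=np.cos(u),np.sin(u)
O=.3987*np.array([c,s])-.2606*np.array([-s,c]); print("origin",O)
for b in [(.07,.042,.175),(.07,-.042,.175),(.076,.03,.161),(.07,.03,.161),(.07,.03,.105),(.07,-.03,.105),(.07,.014,.105)]: print(b,proj(p,[O[0]+c*b[0]-s*b[1],O[1]+s*b[0]+c*b[1],b[2]]).round(1))
E
```

```text
[ 0.40894887 -0.19185728  0.10587764] [ 7.67915742e-01 -6.40550849e-01  9.37154653e-05  1.23349940e-04] [-0.4  0.1 -3. ]
origin [ 0.43870911 -0.18549491]
(0.07, 0.042, 0.175) [ 28.9 -17.5]
(0.07, -0.042, 0.175) [471.  -16.5]
(0.076, 0.03, 0.161) [116.8 -32.7]
(0.07, 0.03, 0.161) [120.4  -2.3]
(0.07, 0.03, 0.105) [176.1  27.2]
(0.07, -0.03, 0.105) [331.7  27.5]
(0.07, 0.014, 0.105) [217.6  27.3]
```

View pics/wrist4.png

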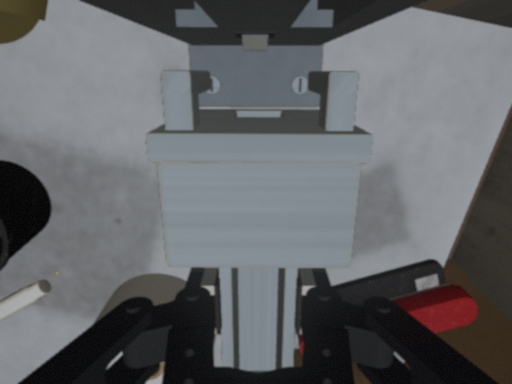

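The slots are now visible, with lower ends at (175-217, 26) and (291-333, 26). That matches the positions predicted from the foot plate (176-218 and up to 332). I'll recheck the hooks against the slots in the upright frame.

```bash
sed -i 's/wrist3.png/wrist4.png/' m3.py; python3 - <<'E'
from m3 import *
a=np.radians(10.25);c,s=np.cos(a),np.sin(a);O=np.array([.4387,-.1855])
uf=lambda q,z:np.r_[(lambda d:(c*d[0]+s*d[1],-s*d[0]+c*d[1]))(onz(p,q,z)[:2]-O)]*1000
zt=manip.get_obs()["position"][2]; H=zt-.0085; print("underside",H)
for r in (142,148,155): print("plate",r,uf((edge(g[r],138,158),r),H+.062),uf((edge(g[r],360,380),r),H+.062))
for r in (80,90,110): print("hook",r,uf((edge(g[r],155,170),r),H+.057),uf((edge(g[r],350,364),r),H+.057))
print("hookends",uf((178,edge(g[:,178],60,80)),H+.057),uf((342,edge(g[:,342],60,80)),H+.057))
for r in (20,23): print("slots",[round(uf((edge(g[r],*w),r),.105)[1],1) for w in ((165,184),(326,340))], "rays to face plane")
def face(q):
    o,d=ray(p,q); U=np.array([c,s,0]); t=(.07-U@(o-np.r_[O,0]))/(U@d); X=o+t*d; D=X[:2]-O; return (1000*np.r_[-s*D[0]+c*D[1],X[2]]).round(1)
for r in (16,20,24): print(r,face((edge(g[r],165,184),r)),face((edge(g[r],326,340),r)))
print("latch",face((edge(g[40],235,248),40)),face((edge(g[40],262,276),40)))
re=[(x,edge(g[:,x],126,142)) for x in range(210,320,6)]; X=np.array([uf(q,H+.062) for q in re]); print("rear edge yaw rel",np.degrees(np.polyfit(X[:,1],X[:,0],1)[0]),"x",X[:,0].mean())
E
```

```text
underside 0.09739420701530113
plate 142 [36.27408873 28.78967567] [ 36.38888135 -32.2237841 ]
plate 148 [34.64937498 28.5303879 ] [ 34.76264971 -31.85686389]
plate 155 [32.72945549 28.12758547] [ 32.84051562 -31.28964179]
hook 80 [51.8883757  24.69972597] [ 51.99130009 -28.46669253]
hook 90 [49.33900111 24.67769776] [ 49.4412906  -28.38980954]
hook 110 [44.09408017 24.65902205] [ 44.19552612 -28.4444532 ]
hookends [54.62466594 19.44686169] [ 54.49585078 -23.62695667]
slots [np.float64(30.1), np.float64(-30.2)] rays to face plane
slots [np.float64(30.0), np.float64(-30.1)] rays to face plane
16 [ 23.8 133.5] [-24.3 134.2]
20 [ 25.8 124.8] [-26.1 125.6]
24 [ 27.9 114.6] [-28.  115.6]
latch [ 7.4 47.7] [-6.7 48.1]
rear edge yaw rel 0.2645494288817241 x 38.66179361075853
```

The hooks sit 1.8 mm toward -y of the slot centre, with -0.26° yaw, and the plate is 31 mm from the face. I'll correct and insert.

Call:
{"name": "move_arm", "arguments": {
  "moves": [
    [0,0,-0.2,-0.0015,0,0,0.01],
    [0,0,-0.2,-0.0015,0,0,0.01],
    [0,0,-0.2,-0.0015,-0.005,0,0.01],
    [0,0,-0.2,-0.0015,-0.01,0,0.01],
    [0,0,-0.2,-0.0015,-0.015,0,0.01],
    [0,0,-0.2,-0.0015,-0.019,0,0.01],
    [0,0,-0.2,-0.0015,-0.023,0,0.01],
    [0,0,-0.2,-0.0015,-0.026,0,0.01],
    [0,0,-0.2,-0.0015,-0.028,0,0.01],
    [0,0,-0.2,-0.0015,-0.028,0,0.01]
  ]
}}

```text
clock: 8.7
position: [0.4367, -0.1851, 0.1058]
ee_rot: [0.769, -0.639, 0.0, -0.0]
ft_force: [0.0, 0.3, -2.3]
grip_width: 0.339
```

```bash
python3 - <<'E'
from h import *
o=manip.get_obs(); print(o["position"],o["ee_rot"],o["ft_force"].round(1),o["torque"].round(2))
p=cams.camera_params("wrist"); im=cams.camera("wrist"); cv2.imwrite("pics/wrist5.png",im[:,:,::-1])
E
```

```text
[ 0.43668642 -0.18509555  0.10579367] [ 7.69187665e-01 -6.39022952e-01  1.19099395e-05 -5.01371131e-05] [ 0.   0.3 -2.3] [-0.06  0.07 -0.04]
```

View pics/wrist5.png

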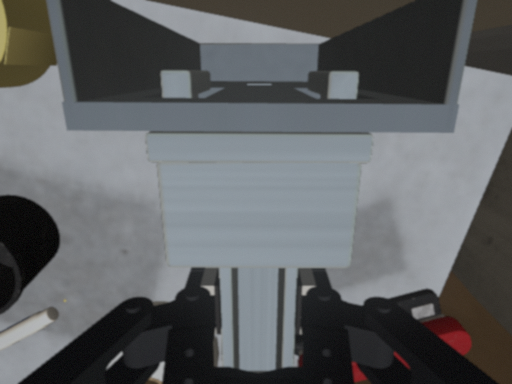

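The hooks are through the slots: they show behind the web at (162-191, 85) and (327-358, 85), with no side force. Next I close the last few mm to plate contact.

Call:
{"name": "move_arm", "arguments": {
  "moves": [
    [0,0,0,0,-0.001,0,0.01],
    [0,0,0,0,-0.002,0,0.01],
    [0,0,0,0,-0.0025,0,0.01],
    [0,0,0,0,-0.0025,0,0.01]
  ]
}}

```text
clock: 9.15
position: [0.439, -0.1847, 0.1058]
ee_rot: [0.769, -0.639, 0.0, 0.0]
ft_force: [-0.4, -0.3, -2.2]
grip_width: 0.344
```

Call:
{"name": "move_arm", "arguments": {
  "moves": [
    [0,0,0,0,-0.0005,0,0.01],
    [0,0,0,0,-0.001,0,0.01],
    [0,0,0,0,-0.001,0,0.01]
  ]
}}

```text
clock: 9.45
position: [0.4395, -0.1846, 0.1057]
ee_rot: [0.769, -0.639, -0.0, 0.0]
ft_force: [-2.9, 0.6, -1.9]
grip_width: 0.344
```

Contact at about 3 N. I'll back off 0.7 mm and lower.

Call:
{"name": "move_arm", "arguments": {
  "moves": [
    [0,0,0,0,0.0007,0,0.01],
    [0,0,0,0,0.0007,0.003,0.01],
    [0,0,0,0,0.0007,0.006,0.01],
    [0,0,0,0,0.0007,0.009,0.01],
    [0,0,0,0,0.0007,0.012,0.01],
    [0,0,0,0,0.0007,0.015,0.01],
    [0,0,0,0,0.0007,0.015,0.01],
    [0,0,0,0,0.0007,0.015,0.01]
  ]
}}

```text
clock: 10.25
position: [0.4393, -0.1846, 0.0908]
ee_rot: [0.769, -0.639, -0.0, 0.0]
ft_force: [0.0, -0.2, -2.3]
grip_width: 0.338
```

Call:
{"name": "move_arm", "arguments": {
  "moves": [
    [0,0,0,0,0,0.002,0.01],
    [0,0,0,0,0,0.003,0.01],
    [0,0,0,0,0,0.004,0.01],
    [0,0,0,0,0,0.005,0.01],
    [0,0,0,0,0,0.005,0.01]
  ]
}}

```text
clock: 10.75
position: [0.4387, -0.185, 0.0858]
ee_rot: [0.769, -0.639, -0.0, 0.0]
ft_force: [-4.3, -1.0, 2.3]
grip_width: 0.34
```

The bracket is resting on the latch (upward force about 4.7 N). I'll release it and rise.

Call:
{"name": "move_arm", "arguments": {
  "moves": [
    [0,0,0,0,0,0,0.035],
    [0,0,0,0,0,0,0.05],
    [0,0,0,0,0,0,0.085],
    [0,0,0,0,0,0,0.085],
    [0,0,0,0,0,0,0.085],
    [0,0,0,0,0,0,0.085],
    [0,0,0,0,0,0,0.085]
  ]
}}

```text
clock: 11.45
position: [0.4393, -0.1847, 0.0858]
ee_rot: [0.769, -0.639, 0.0, -0.0]
ft_force: [0.4, 0.4, -0.2]
grip_width: 0.997
```

Call:
{"name": "move_arm", "arguments": {
  "moves": [
    [0,0,0,0,0,-0.01,0.085],
    [0,0,0,0,0,-0.03,0.085],
    [0,0,0,0,0,-0.06,0.085],
    [0,0,0,0,0,-0.09,0.085],
    [0,0,0,0,0,-0.11,0.085],
    [0,0,0,0,0,-0.12,0.0],
    [0,0,0,0,0,-0.12,0.0],
    [0,0,0,0,0,-0.12,0.0],
    [0,0,0,0,0,-0.12,0.0],
    [0,0,0,0,0,-0.12,0.0]
  ],
  "grip_force": 40
}}

```text
clock: 12.45
position: [0.4388, -0.1845, 0.2048]
ee_rot: [0.769, -0.639, -0.001, 0.0]
ft_force: [-0.1, 0.2, -0.8]
grip_width: 0.135
```

```bash
python3 - <<'E'
from h import *
o=manip.get_obs(); print(o["position"],o["ft_force"].round(1),o["grip_width"])
p=cams.camera_params("wrist"); im=cams.camera("wrist"); s=cams.camera("scene"); z=lambda b:b[:,:,::-1]
np.savez("p3.npz",wrist=np.r_[p["xyz"],p["rotation"],p["fx"],p["cx"],p["cy"]]); cv2.imwrite("pics/wrist6.png",z(im))
c=cv2.resize(z(s)[90:210,230:350],(384,384),interpolation=cv2.INTER_CUBIC)
cv2.imwrite("pics/c6.png",np.hstack([cv2.resize(z(im),(416,312)),c[:312]]))
a=np.radians(10.25);L=np.array([.4387+np.cos(a)*.046,-.1855+np.sin(a)*.046,.16]);print(delta(L,a))
E
```

```text
[ 0.43877244 -0.18446472  0.20483318] [-0.1  0.2 -0.8] 0.13542905423543394
[ 0.0462  0.0382  0.3097  0.0012 -0.0456  0.0452]
```

View pics/c6.png

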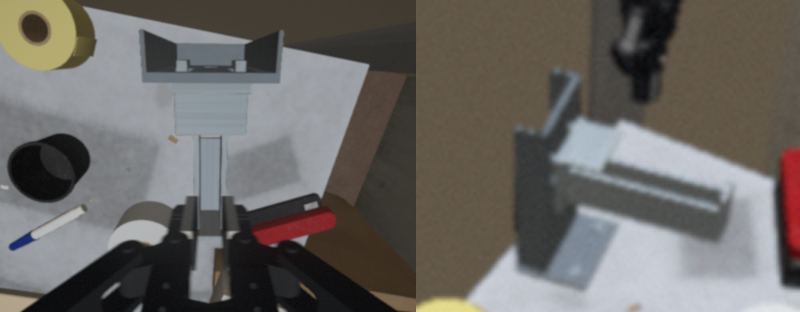

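The bracket hangs level on the latch, hooks engaged. Now position the shut fingers over the ledge and press.

Call:
{"name": "move_arm", "arguments": {
  "moves": [
    [0,0,0,0.001,-0.022,0,0],
    [0,0,0,0.001,-0.044,0,0],
    [0,0,0,0.001,-0.044,0.02,0],
    [0,0,0,0.001,-0.044,0.04,0],
    [0,0,0,0.001,-0.044,0.05,0],
    [0,0,0,0.001,-0.044,0.058,0],
    [0,0,0,0.001,-0.044,0.058,0],
    [0,0,0,0.001,-0.044,0.058,0]
  ]
}}

```text
clock: 13.35
position: [0.483, -0.1777, 0.1484]
ee_rot: [0.769, -0.639, 0.0, -0.0]
ft_force: [-0.8, -0.2, -0.1]
grip_width: -0.004
```

Call:
{"name": "move_arm", "arguments": {
  "moves": [
    [0,0,0,0,0,0.004,0],
    [0,0,0,0,0,0.007,0],
    [0,0,0,0,0,0.01,0],
    [0,0,0,0,0,0.012,0],
    [0,0,0,0,0,0.014,0],
    [0,0,0,0,0,0.014,0]
  ]
}}

```text
clock: 13.95
position: [0.483, -0.1779, 0.1341]
ee_rot: [0.769, -0.639, 0.0, -0.0]
ft_force: [-0.0, -0.6, 3.8]
grip_width: 0.003
```

Call:
{"name": "move_arm", "arguments": {
  "moves": [
    [0,0,0,0,0,0.002,0],
    [0,0,0,0,0,0.004,0],
    [0,0,0,0,0,0.006,0],
    [0,0,0,0,0,0.008,0],
    [0,0,0,0,0,0.009,0],
    [0,0,0,0,0,0.009,0]
  ]
}}

```text
clock: 14.55
position: [0.4825, -0.1775, 0.1244]
ee_rot: [0.769, -0.639, -0.0, 0.0]
ft_force: [-1.0, -0.1, 0.8]
grip_width: -0.0
```

Call:
{"name": "move_arm", "arguments": {
  "moves": [
    [0,0,0,0,0,0.001,0],
    [0,0,0,0,0,0.002,0],
    [0,0,0,0,0,0.0025,0],
    [0,0,0,0,0,0.003,0],
    [0,0,0,0,0,0.003,0]
  ]
}}

```text
clock: 15.05
position: [0.4826, -0.1776, 0.1217]
ee_rot: [0.769, -0.639, -0.0, 0.0]
ft_force: [0.0, -0.3, -0.2]
grip_width: -0.002
```

Call:
{"name": "move_arm", "arguments": {
  "moves": [
    [0,0,0,0,0,0.0005,0],
    [0,0,0,0,0,0.001,0],
    [0,0,0,0,0,0.0015,0],
    [0,0,0,0,0,0.0015,0]
  ]
}}

```text
clock: 15.45
position: [0.4828, -0.1776, 0.1208]
ee_rot: [0.769, -0.639, 0.0, 0.0]
ft_force: [-3.0, 1.5, 4.7]
grip_width: 0.002
```

Call:
{"name": "move_arm", "arguments": {
  "moves": [
    [0,0,0,0,0,0.0005,0],
    [0,0,0,0,0,0.001,0],
    [0,0,0,0,0,0.0015,0],
    [0,0,0,0,0,0.0015,0]
  ]
}}

```text
clock: 15.85
position: [0.4829, -0.1777, 0.1205]
ee_rot: [0.769, -0.639, 0.0, 0.0]
ft_force: [-7.1, 1.8, 18.2]
grip_width: -0.004
```

Hard stop: 18 N with only 0.3 mm of travel, at ledge height 0.1205 (0.122 expected when home). Lift clear and check.

Call:
{"name": "move_arm", "arguments": {
  "moves": [
    [0,0,0,0,0,-0.02,0],
    [0,0,0,0,0.01,-0.06,0],
    [0,0,0,0,0.045,-0.09,0],
    [0,0,0,0,0.09,-0.11,0],
    [0,0,0,0,0.11,-0.12,0],
    [0,0,0,0,0.11,-0.12,0],
    [0,0,0,0,0.11,-0.12,0],
    [0,0,0,0,0.11,-0.12,0]
  ]
}}

```text
clock: 16.65
position: [0.3751, -0.1973, 0.2383]
ee_rot: [0.769, -0.639, -0.0, -0.0]
ft_force: [0.3, 0.5, 0.9]
grip_width: 0.001
```

```bash
sed -i 's/wrist4.png/wrist7.png/' m3.py; python3 - <<'E'
from h import *
p=cams.camera_params("wrist"); im=cams.camera("wrist"); s=cams.camera("scene"); t=cams.camera("top"); z=lambda b:b[:,:,::-1]
o=manip.get_obs(); print(o["position"],o["ft_force"].round(1),o["clock"])
np.savez("p3.npz",wrist=np.r_[p["xyz"],p["rotation"],p["fx"],p["cx"],p["cy"]]); cv2.imwrite("pics/wrist7.png",z(im)); cv2.imwrite("pics/scene7.png",z(s)); cv2.imwrite("pics/top7.png",z(t))
c=cv2.resize(z(s)[95:215,230:350],(384,384),interpolation=cv2.INTER_CUBIC)
cv2.imwrite("pics/c7.png",np.hstack([cv2.resize(z(im)[:288,:],(512,288))[:,60:472],c[:288]]))
# bystanders vs start
t0=cv2.imread("pics/top0.png")
for n,(x,y) in (("pot",(264,243)),("roll",(259,175))): print(n,"mean diff",cv2.absdiff(t0[y-22:y+22,x-22:x+22],z(t)[y-22:y+22,x-22:x+22]).mean().round(2))
ps=cams.camera_params("scene"); a=np.radians(10.25); C,S=np.cos(a),np.sin(a)
for zz in (.06,.077): print(zz,"lip tops",[proj(ps,[.4387+C*-.078-S*b,-.1855+S*-.078+C*b,zz+.052]).round(1) for b in (.015,-.015)],"ledge front",[proj(ps,[.4387+C*.029-S*b,-.1855+S*.029+C*b,zz+.062]).round(1) for b in (.028,-.028)])
E
```

```text
[ 0.37495377 -0.19727048  0.23816142] [ 1.2 -0.3  0.3] 16.8
pot mean diff 2.57
roll mean diff 3.53
0.06 lip tops [array([324.6, 156.2]), array([327.7, 149. ])] ledge front [array([286. , 146.7]), array([292.8, 133.8])]
0.077 lip tops [array([325.2, 151.7]), array([328.4, 144.5])] ledge front [array([286.2, 142.2]), array([293. , 129.3])]
```

View pics/c7.png

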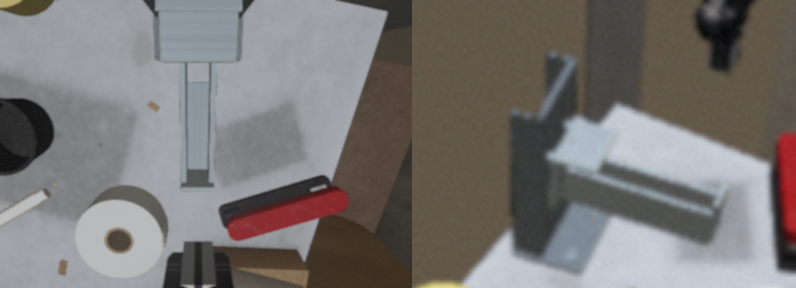

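```bash
python3 - <<'E'
from h import *
print(manip.hand_in())
E
```

```text
the job is handed in; nothing more can be done
None
```

I picked up the bracket across its arm, hooked it into the upright's two slots, released it on the latch, and pressed it home with shut fingers on the ledge. I then backed the arm clear and handed the job in at about 17 s on the robot's clock.

**Last checks:**
- **Fully down:** The press ended on a hard stop at 18 N. The ledge was at 120.5 mm, where 122 mm is expected when home. The scene picture showed the lip about 17 mm lower than when it rested on the latch.
- **Level and in the slots:** It looked straight and roughly level in the last pictures. I did not measure its final x, y or tilt.
- **Bystanders:** The pot and the roll showed no change in the top view compared with the start.

**Not confirmed:**
- **Latch:** I could not see or read it. That it snapped out is inferred from the drop and from the force falling to about zero just before the stop.
- **Lip position:** The lip sat about 3 pixels lower in the scene view than I calculated. The offset was the same before and after pressing, so I put it down to calibration or the lip's exact shape, not tilt.

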